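# Clip a welded part into the index table and turn it under the wire brush

### The job

Take the welded part with the square bar along its top out of the wooden rack, press its thin lower edge fully home into the sprung clip at the front of the index table without forcing it, and let go. Then push the table round to its next stop, counter-clockwise seen from above, so that the part stands under the wire brush. Leave the other part, the one with the round tube, in the rack.

Things in the scene. Friction and masses are not known exactly. Their poses are not given: they have to be found in the camera images.
- workpiece: The welded part: steel plate 4 mm thick, 100 mm long, 70 mm high, with a 12 x 12 mm square bar, 100 mm long, welded along its top (82 mm high in all, about 0.25 kg, the same both ways round). It stands upright in one of the rack's two slots. Origin: middle of its lower edge; x across its thickness, y along its length, z up to the bar (z = 70 to 82 mm).
- tube_part: The other part, to be left alone: a plate 4 mm thick, 60 mm long, 85 mm high with a round tube of 20 mm diameter along its top (103 mm high in all). It stands in the other slot of the rack. Origin: middle of its lower edge; x across its thickness, y along its length, z up.
- rack: Fixed wooden block 160 mm (x) by 130 mm (y) by 40 mm high with two open slots along y at x = -35 and +35 mm, each 7 mm wide and 30 mm deep (slot floor 10 mm above the bench). Which part is in which slot varies. Origin: centre of its underside.
- indexer: Fixed base of the index table. Origin: on the table's axis at bench height; z up. The loading station is at x = -90 mm, y = 0. The brush station is at x = 0, y = -90 mm; over it hangs the wire wheel (72 mm diameter, 18 mm thick, underside 167 mm above the bench), carried by a post 230 mm high at x = 0, y = -245 mm.
- turntable (a joint): Turn of the index table about its upright axis, rad, growing counter-clockwise seen from above: 0 at the first stop (start, within 0.03), 1.571 at the next stop. Sprung ball detent: 3 to 5 N at a peg pushes it out of a stop; between about 0.4 and 1.1 rad it stays where it is left; pushed past about 1.1 rad it snaps on by itself to the next stop. Do not push it beyond that.
- clip_seat (a point): Middle of the free clip's place, on the disc's top face, 90 mm from its axis; turns with the disc; at the start it is at the loading station, the side nearest the robot. x runs across the clip, towards the disc's axis; y along the clip; z up. Seated, the welded part stands upright along y with its lower edge on the disc, at this point's height.
- push_peg (a point): Top middle of the upright steel push peg on the disc next to the loading station on the left: 16 mm diameter, 50 mm high, 135 mm from the disc's axis, turns with the disc. Push it from its clockwise side (from the left, as the robot sees it) along its circle.
- workpiece_edge (a point): Middle of the welded part's lower edge, as the origin of the part; this is the point that must be at clip_seat's height.
- disc_axis (a point): Centre of the index table's top face: a steel disc 300 mm across, its top 60 mm above the bench, with four clips 90 mm from the axis and an upright peg between each two clips. Turns with the disc. At the start the clips on the robot's right and at the back hold finished parts; the one on the left is empty, but is a rigid one that is not used.
- clip_mouth (a point): 28 mm above clip_seat: height of the clip's flat jaw tops. Two sprung jaws, 80 mm long, form a V mouth along y, 13 mm wide, narrowing in 8 mm of depth to a 2 mm gap; 15 to 25 N of push parts them. The clip floats along x: at the start its middle is up to 14 mm either way from this point, unreported: find it by touch or sight. An edge over 4 mm off the middle lands on a flat top.
Not all that is in view belongs to the job. Leave any green or pink look-alike of the workpiece alone.

How it is judged (in metres and radians):
On the way, in this order (a step that is already met when the one before it is completed fails the run):
1. the welded part is pressed fully home in the free clip at the loading station, and let go (z of workpiece_edge in the frame of clip_seat below 0.003 m and x of workpiece_edge in the frame of clip_seat between -0.017 and 0.017 m and y of workpiece_edge in the frame of clip_seat between -0.012 and 0.012 m and angle between workpiece's own z axis and vertical below 0.12 rad and value of joint turntable below 0.2 rad and contact force between workpiece and the fingers below 0.1 N), for 0.2 s.
2. the table is pushed round to the next stop (value of joint turntable between 1.48 and 1.66 rad), for 0.2 s.
At the end, for the whole second after the job is handed in: The table rests at its next stop (1.571 rad, within 0.09) with the welded part upright (within 0.12 rad) and let go in the free clip, its lower edge less than 3 mm above the disc, within 17 mm across and 12 mm along of the clip's place; the tube part still stands in the rack (all of step 2 and velocity of joint turntable between -0.05 and 0.05 rad/s and z of workpiece_edge in the frame of clip_seat below 0.003 m and x of workpiece_edge in the frame of clip_seat between -0.017 and 0.017 m and y of workpiece_edge in the frame of clip_seat between -0.012 and 0.012 m and angle between the y axis of workpiece and the y axis of clip_seat, either way round below 0.15 rad and angle between workpiece's own z axis and vertical below 0.12 rad); the robot touches nothing.
It fails at once if the part is forced: more than 100 N between the welded part and the index table with its clip (contact force between workpiece and indexer above 100 N).
It fails at once if the tube part is moved more than 20 mm (distance of tube_part from where it was at the start of the episode above 0.02 m).
It fails at once if the table is pushed beyond the next stop (value of joint turntable above 2.1 rad).
It also fails if it takes over 72 s, if anything falls off the work surface, if the arm or the gripper's body presses on something with over 40 N, if the wrist force passes 120 N, or if a joint passes its speed limit or range.

### The arm

A 7-joint arm with a two-finger parallel gripper is mounted at the origin on the work surface. World frame = base frame: x ahead of the robot, y to its left, z up, the work surface at z = 0. Lengths are in m, angles in degrees, forces in N, time in s.
With the tool pointing down it reaches from about 0.4 to 0.85 m from the base axis. Payload 10.4 kg.
Tool frame: the origin (TCP) lies midway between the tips of the shut fingers; the grasp point (between the pads) lies 19 mm behind it; y points along the fingers, x is the direction in which the jaws open and shut, and the axes are right-handed (so a half turn about y gives the same grasp; the last joint's range is limited). The gripper opens to 85 mm and grips with 20 to 120 N. Pads are 22 mm wide; open, the fingers measure 114 mm over their backs; the gripper's body (76 mm by 85 mm) begins 54 mm behind the grasp point. The pads swing forward as they close: fully open they stand 13 mm farther back than shut.
Start: joints at [64.08, 19.034, -3.707, 83.658, 1.238, 77.344, -5.071], TCP at [0.26, -0.568, 0.231] pointing down, gripper open.
Joint ranges: [-148.97, 148.97], [-28.65, 121.19], [-84.17, 76.75], [9.2, 138.47], [-72.65, 252.65], [3.7, 117.97], [-149.18, 149.18]. Speed limits (degrees/s): [127.2, 127.2, 159.86, 159.86, 180, 180, 180].

### API

Orientations are given as a 3x3 rotation matrix whose columns are the frame's x, y, z axes.
In Python, from plant import robot gives the robot as it stands.
- The arm moves only by the tool servo_tool, never from a script. Its argument "series" is a list that holds one entry, the list of rows, each a list of 6 numbers: the shift along the tool's x, y, z in m, then the turn, a rotation vector about the tool's x, y, z in rad. In form: [[[tx, ty, tz, rx, ry, rz], ...]]. A call has 1 to 20 rows; each row shifts and turns the commanded pose from where the row before left it, along the tool's axes as they then stand; what a row does not reach is not made up. A row lasts 1/8 s, in which the tool goes at most 62.5 mm and 10.7 degrees, less where a joint would pass 70% of its speed; a pose out of reach is approached as far as the arm can. A call is refused whole if a number of a shift passes 0.0625 or a number of a turn 0.188, either way. A call with a gripper value outside its range is refused whole. "fingers" is the opening in per cent of the stroke, from 0 (shut) to 100 (fully open), set as the call begins (left out, the last holds). The fingers move at their own pace and stop on an object; the grip force is fixed at half the most. Time passes only in rows, so rows that do not move let the fingers close. It gives the time, the measured TCP pose, the force and the opening at its end, in the units of the state.
- robot.sense(): the state, without advancing time (a new reading comes with each control period).
- robot.snapshot(name): name is "scene" or "top" or "wrist"; returns the picture (480x640x3 uint8, red, green, blue); there is no depth.
- robot.calibration(name): a dict with "fx", "fy", "cx", "cy" (pixels), "D" ([k1, k2, p1, p2, k3] as OpenCV has them; the pictures are not rectified), "rvec" (rotation vector, rad) and "tvec" (3), from world to camera coordinates, as OpenCV has them. Camera axes: x right, y down, z forward; pixel columns grow to the right and rows downward; lengths in m; the calibration is good to about 2 mm. A picture is of the moment at which its call begins: read the wrist's pose just before it. calibration takes no time and is no camera call; for the wrist camera it gives the pose at the moment of the call.
- robot.job_done(): hands the job in, once; it reports no verdict.
The state is a dict: "t": time; "joints": joint angles; "qd": joint speeds; "tau": joint torques, N m; "tool_pos": TCP position; "eef_rot": TCP orientation; "wrist_force": force on the tool from outside, world axes, zero at the start; "moment": the same for the moment, N m; "gripper_width": finger opening in m.
Only numpy, scipy, OpenCV 4.12 (cv2) and the standard library are available. Lean on these libraries where they do the work, as an engineer would, in place of code of your own. Each camera call takes 0.05 s, during which the arm holds its last target. There are 200 camera calls.

## Working session

There is one attempt and no reset: what is moved stays moved. The work goes in short steps, Python scripts to look and compute and a tool call to move; the robot and the scene stay as the last step left them, time stands still between calls to the robot, and variables do not carry over. Pictures are saved under pics/ and viewed, about 8 in all and at most 12, crops included, and the job is handed in when it is done.

Besides the shell and the picture viewer there is one more tool, called after "Call:" by a JSON object that holds its "op" and its "data". servo_tool: Moves the arm, as the interface text tells. Its arguments: {"type":"object","properties":{"series":{"type":"array"},"fingers":{"type":"number"}},"required":["series"]}

```bash
mkdir -p pics && ls && cat > h.py <<'E'
import numpy as np, cv2
from plant import robot
def cal(n):
    c=robot.calibration(n); K=np.array([[c['fx'],0,c['cx']],[0,c['fy'],c['cy']],[0,0,1.]])
    return K,np.array(c['D'],float),np.array(c['rvec'],float),np.array(c['tvec'],float)
def ray(c,px):
    K,D,r,t=c; R=cv2.Rodrigues(r)[0]
    u=cv2.undistortPoints(np.array(px,float).reshape(-1,1,2),K,D).reshape(-1,2)
    d=np.c_[u,np.ones(len(u))]@R; return -R.T@t,d
def onz(c,px,z):
    o,d=ray(c,px); return o+d*((z-o[2])/d[:,2])[:,None]
def proj(c,P):
    K,D,r,t=c; return cv2.projectPoints(np.array(P,float).reshape(-1,1,3),r,t,K,D)[0].reshape(-1,2)
def tri(c1,p1,c2,p2):
    o1,d1=ray(c1,p1);o2,d2=ray(c2,p2);d1=d1[0];d2=d2[0]
    s=np.linalg.lstsq(np.c_[d1,-d2],o2-o1,rcond=None)[0]
    return (o1+d1*s[0]+o2+d2*s[1])/2, np.linalg.norm(o1+d1*s[0]-o2-d2*s[1])
def snap(n,f):
    im=robot.snapshot(n); cv2.imwrite('pics/'+f+'.png',im[:,:,::-1]); return im
E
python3 - <<'E'
from h import *
np.set_printoptions(precision=4,suppress=True)
s=robot.sense()
print(s)
for n in('scene','top','wrist'):
    c=cal(n);snap(n,n+'0');print(n,ray(c,[[320,240]]),c[0][0,0])
E
```

```text
pics
{'t': 0.0, 'joints': array([64.0788, 19.074 , -3.7073, 83.7063,  1.2384, 77.3438, -5.0712]), 'qd': array([-0.0526, -0.0472, -0.05  ,  0.0475,  0.1211,  0.0278, -0.0712]), 'tau': array([ -0.0006, -62.5446,   0.049 , -39.161 ,   0.0161,   0.01  ,
         0.    ]), 'tool_pos': array([ 0.2603, -0.5678,  0.2305]), 'eef_rot': array([[ 0.4167, -0.0007,  0.909 ],
       [-0.909 ,  0.0013,  0.4167],
       [-0.0015, -1.    , -0.0001]]), 'wrist_force': array([0.127 , 0.9056, 0.2898]), 'moment': array([-0.0316, -0.0019,  0.0049]), 'gripper_width': 0.08535509452808224}
scene (array([0.8798, 0.638 , 0.6359]), array([[-0.4838, -0.5505, -0.6804]])) 482.5796112410468
top (array([0.356 , 0.1988, 1.1871]), array([[ 0.115, -0.028, -0.993]])) 548.6389970361705
wrist (array([ 0.3284, -0.5366,  0.3738]), array([[-0.2746, -0.1228, -0.9537]])) 428.6818670687557
```

View pics/top0.png

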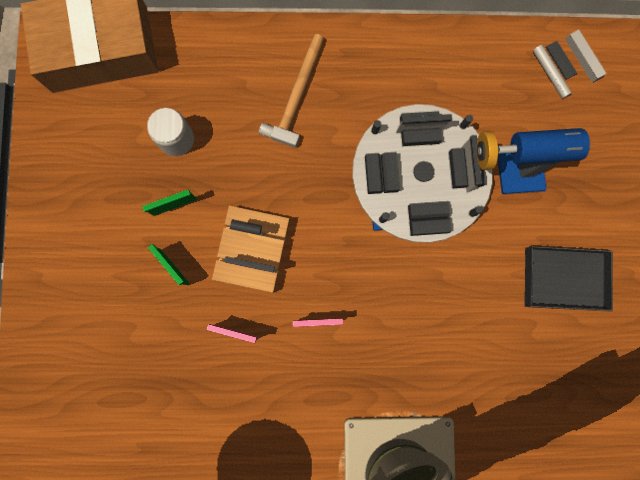

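View pics/scene0.png

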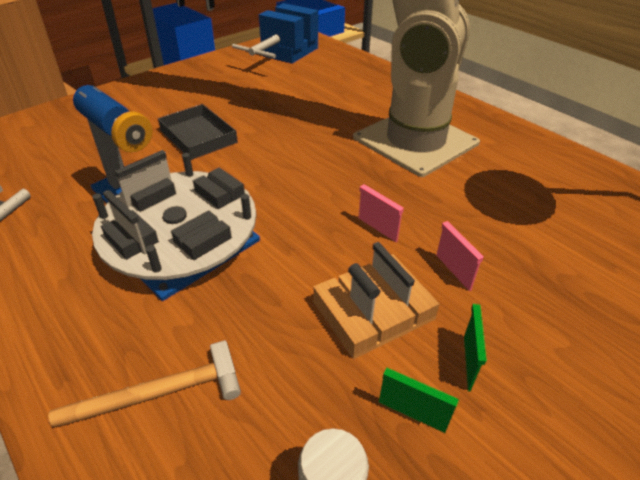

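```bash
python3 - <<'E'
from h import *
np.set_printoptions(precision=4,suppress=True)
im=cv2.imread('pics/top0.png'); c=cal('top')
a=cv2.resize(im[195:305,200:305],None,fx=4,fy=4,interpolation=cv2.INTER_CUBIC)[:440]
b=cv2.resize(im[95:250,345:500],None,fx=2.5,fy=2.5,interpolation=cv2.INTER_CUBIC)
o=np.zeros((440,a.shape[1]+b.shape[1],3),np.uint8);o[:a.shape[0],:a.shape[1]]=a;o[:b.shape[0],a.shape[1]:]=b
cv2.imwrite('pics/crop0.png',o);print(o.shape)
print(onz(c,[[250,264]],.092),onz(c,[[423,172],[431,205]],.06),onz(c,[[431,212]],.088),onz(c,[[385,216]],.11))
hsv=cv2.cvtColor(im,cv2.COLOR_BGR2HSV)
m=((hsv[...,1]<40)&(hsv[...,2]>150)).astype(np.uint8);m[:, :340]=0;m[:90]=0;m[260:]=0;m[:,500:]=0
cs=cv2.findContours(cv2.morphologyEx(m,cv2.MORPH_CLOSE,np.ones((5,5))),0,2)[0];k=max(cs,key=cv2.contourArea)
e=cv2.fitEllipse(cv2.convexHull(k));print('ellipse',e,onz(c,[e[0]],.06))
E
```

```text
(440, 808, 3)
[[0.4346 0.3077 0.092 ]] [[ 0.6312 -0.0513  0.06  ]
 [ 0.5605 -0.0665  0.06  ]] [[ 0.5409 -0.0595  0.088 ]] [[0.5289 0.0385 0.11  ]]
ellipse ((421.9880065917969, 173.19082641601562), (135.01084899902344, 138.77566528320312), 117.8217544555664) [[ 0.6286 -0.0491  0.06  ]]
```

View pics/crop0.png

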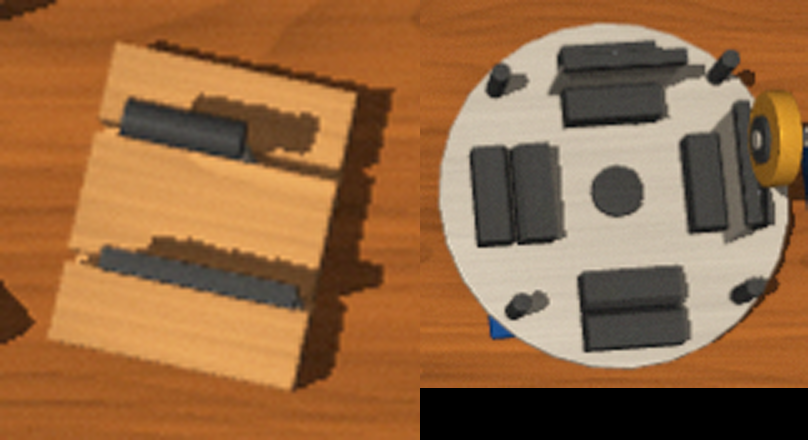

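```bash
cat >> h.py <<'E'
def bar(im,c,z,roi,bgr=True,vmax=110):
    x0,y0,x1,y1=roi; h=cv2.cvtColor(im,cv2.COLOR_BGR2HSV)
    m=((h[...,1]<90)&(h[...,2]<vmax)&(h[...,2]>30)).astype(np.uint8); k=np.zeros_like(m);k[y0:y1,x0:x1]=m[y0:y1,x0:x1]
    k=cv2.morphologyEx(k,cv2.MORPH_OPEN,np.ones((3,3)))
    q=max(cv2.findContours(k,0,2)[0],key=cv2.contourArea); r=cv2.minAreaRect(q); b=cv2.boxPoints(r)
    P=onz(c,b,z)[:,:2]; e=[(P[i]-P[(i+1)%4]) for i in (0,1)]; L=max(e,key=np.linalg.norm); W=min(e,key=np.linalg.norm)
    if L[1]<0: L=-L
    return b,P.mean(0),np.degrees(np.arctan2(-L[0],L[1])),np.linalg.norm(L),np.linalg.norm(W)
def go(dx,dy,dz,dyaw=0):
    "world delta -> total tool shift (translation in present frame)"
    s=robot.sense(); return s['eef_rot'].T@np.array([dx,dy,dz]),-np.radians(dyaw)
E
python3 - <<'E'
from h import *
np.set_printoptions(precision=4,suppress=True)
im=cv2.imread('pics/top0.png'); c=cal('top')
h=cv2.cvtColor(im,cv2.COLOR_BGR2HSV);print(h[259:270,250])
print(bar(im,c,.092,(215,245,290,285)))
print(bar(im,c,.113,(220,210,265,238)))
E
```

```text
[[ 15 165  99]
 [ 14 154 104]
 [ 12 102  75]
 [ 21  25  70]
 [ 15  20  77]
 [ 23  14  75]
 [ 26  22  80]
 [ 24  16  81]
 [ 14  83  83]
 [ 15 153 207]
 [ 16 149 224]]
(array([[224.2255, 261.6791],
       [225.4457, 255.8833],
       [274.9868, 266.313 ],
       [273.7666, 272.1088]], dtype=float32), array([0.4346, 0.3085]), np.float64(-11.980440406451205), np.float64(0.10098140345307682), np.float64(0.011801436383661556))
(array([[229.3077, 228.4615],
       [231.1154, 219.4231],
       [263.6154, 225.9231],
       [261.8077, 234.9615]], dtype=float32), array([0.5058, 0.3133]), np.float64(-11.394802499068508), np.float64(0.06533517825991159), np.float64(0.018277286109724122))
```

Call:
{"op": "servo_tool", "data": {"series": [[[0, -0.02, 0, 0, -0.155, 0], [0, -0.02, 0, 0, -0.155, 0], [0, -0.02, 0, 0, -0.155, 0], [0, -0.02, 0, 0, -0.155, 0], [0, -0.02, 0, 0, -0.155, 0], [0, -0.02, 0, 0, -0.155, 0], [0.022, 0, 0.05, 0, 0, 0], [0.022, 0, 0.05, 0, 0, 0], [0.022, 0, 0.05, 0, 0, 0], [0.022, 0, 0.05, 0, 0, 0], [0.022, 0, 0.05, 0, 0, 0], [0.022, 0, 0.05, 0, 0, 0], [-0.0055, 0, 0.05, 0, 0, 0], [-0.0055, 0, 0.05, 0, 0, 0], [-0.0055, 0, 0.05, 0, 0, 0], [-0.0055, 0, 0.05, 0, 0, 0], [-0.0055, 0, 0.05, 0, 0, 0], [-0.0055, 0, 0.05, 0, 0, 0]]], "fingers": 40}}

```text
t: 2.4
tool_pos: [0.4827, -0.0006, 0.3512]
eef_rot: [[0.978, 0.0, 0.21], [-0.21, -0.0, 0.978], [0.0, -1.0, -0.0]]
wrist_force: [1.0, 1.2, 0.3]
gripper_width: 0.0344
```

Call:
{"op": "servo_tool", "data": {"series": [[[-0.0187, 0.017, 0.0487, 0, 0, 0], [-0.0187, 0.017, 0.0487, 0, 0, 0], [-0.0187, 0.017, 0.0487, 0, 0, 0], [-0.0187, 0.017, 0.0487, 0, 0, 0], [-0.0187, 0.017, 0.0487, 0, 0, 0], [-0.0187, 0.017, 0.0487, 0, 0, 0], [0, 0, 0, 0, 0, 0]]]}}

```text
t: 3.28
tool_pos: [0.4315, 0.3107, 0.2479]
eef_rot: [[0.979, -0.003, 0.202], [-0.202, 0.001, 0.979], [-0.003, -1.0, 0.0]]
wrist_force: [-0.6, -0.3, 0.5]
gripper_width: 0.0342
```

```bash
python3 - <<'E'
from h import *
np.set_printoptions(precision=4,suppress=True)
s=robot.sense();c=cal('wrist');im=snap('wrist','w1')[:,:,::-1].copy()
print(s['tool_pos'],s['joints'],ray(c,[[320,240]]))
T=s['tool_pos']
P=proj(c,[[.4346,.3085,.092],[T[0],T[1],.092]]);print(P)
for p,k in zip(P,[(0,0,255),(255,0,0)]): cv2.drawMarker(im,tuple(int(v) for v in p),k,0,14,1)
cv2.imwrite('pics/w1m.png',im)
E
```

```text
[0.4315 0.3107 0.2479] [  7.7725  13.4932 -55.2182  94.0763  11.1001  78.433  -60.6431] (array([0.4465, 0.3846, 0.3911]), array([[-0.0652, -0.2938, -0.9537]]))
[[327.1187 216.9471]
 [322.343  214.8291]]
```

View pics/w1m.png

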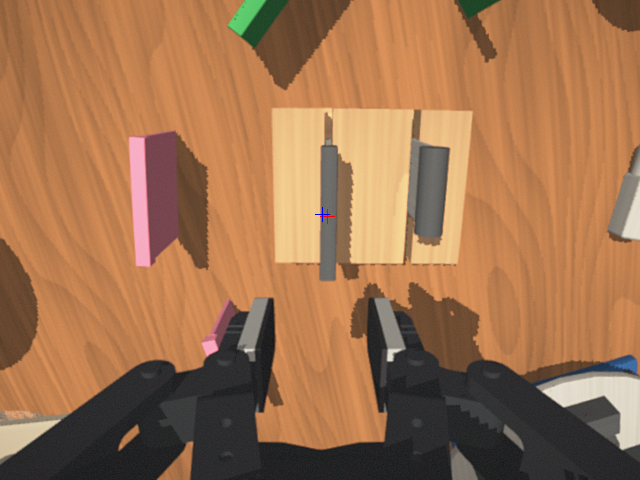

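```bash
python3 - <<'E'
from h import *
np.set_printoptions(precision=4,suppress=True)
im=cv2.imread('pics/w1.png'); c=cal('wrist')
b,P,y,L,W=bar(im,c,.092,(315,138,345,290));print(b,P,y,L,W)
s=robot.sense();print(s['tool_pos'],go(*(np.r_[P,0.067]-s['tool_pos'])))
print(np.degrees(np.arctan2(s['eef_rot'][1,0],s['eef_rot'][0,0])))
E
```

```text
[[331. 196.]
 [336. 196.]
 [336. 257.]
 [331. 257.]] [0.4393 0.2975] -11.264945821642591 0.04606175320659805 0.0035565243684519453
[0.4331 0.3085 0.2485] (array([ 0.0087,  0.1815, -0.0094]), np.float64(-0.0))
-11.8631374440442
```

```bash
python3 - <<'E'
from h import *
np.set_printoptions(precision=4,suppress=True)
c=cal('wrist'); im=snap('wrist','w2')[:,:,::-1].copy()
print(cv2.cvtColor(im,cv2.COLOR_BGR2HSV)[210,316:342].tolist())
for v in (95,125,140):
    print(v,bar(im,c,.092,(312,138,345,290),vmax=v))
s=robot.sense();print(s['tool_pos'])
E
```

```text
[[16, 113, 241], [13, 100, 187], [17, 31, 116], [40, 7, 104], [24, 12, 108], [20, 14, 111], [24, 12, 110], [12, 12, 110], [35, 14, 113], [30, 11, 112], [20, 14, 109], [21, 16, 113], [18, 12, 110], [20, 14, 106], [15, 10, 107], [17, 17, 107], [12, 13, 102], [14, 51, 100], [14, 108, 123], [14, 112, 141], [14, 119, 144], [15, 116, 141], [14, 114, 139], [15, 114, 139], [14, 109, 141], [15, 118, 138]]Traceback (most recent call last):
  File "<stdin>", line 6, in <module>
  File "h.py", line 24, in bar
    q=max(cv2.findContours(k,0,2)[0],key=cv2.contourArea); r=cv2.minAreaRect(q); b=cv2.boxPoints(r)
ValueError: max() iterable argument is empty
```

```bash
python3 - <<'E'
from h import *
np.set_printoptions(precision=4,suppress=True)
c=cal('wrist'); im=cv2.imread('pics/w2.png')
b,P,y,L,W=bar(im,c,.092,(308,138,345,290),vmax=135);print(b,P,y,L,W)
s=robot.sense();print(s['tool_pos'],s['joints'])
print(go(*(np.r_[P,0.067]-s['tool_pos'])))
E
```

```text
[[316.9281 276.9834]
 [318.0087 141.9121]
 [334.2796 142.0423]
 [333.1991 277.1136]] [0.4371 0.3077] -12.59332475736671 0.10015518446150679 0.011208414944620227
[0.4342 0.3071 0.2489] [  8.0379  13.322  -54.9996  94.0447  11.0836  78.4855 -60.4959]
(array([0.0029, 0.1819, 0.0014]), np.float64(-0.0))
```

Call:
{"op": "servo_tool", "data": {"series": [[[0.003, 0.03, 0.001, 0, 0, 0], [0, 0.04, 0, 0, 0, 0], [0, 0.04, 0, 0, 0, 0], [0, 0.035, 0, 0, 0, 0], [0, 0.02, 0, 0, 0, 0], [0, 0.01, 0, 0, 0, 0], [0, 0.007, 0, 0, 0, 0], [0, 0, 0, 0, 0, 0], [0, 0, 0, 0, 0, 0]]]}}

```text
t: 4.5
tool_pos: [0.438, 0.3077, 0.068]
eef_rot: [[0.978, 0.001, 0.209], [-0.209, 0.0, 0.978], [0.001, -1.0, 0.001]]
wrist_force: [0.3, -0.6, 0.5]
gripper_width: 0.0339
```

Call:
{"op": "servo_tool", "data": {"series": [[[0, 0, 0, 0, 0, 0], [0, 0, 0, 0, 0, 0], [0, 0, 0, 0, 0, 0], [0, 0, 0, 0, 0, 0], [0, 0, 0, 0, 0, 0], [0, 0, 0, 0, 0, 0]]], "fingers": 0}}

```text
t: 5.25
tool_pos: [0.4376, 0.3076, 0.0679]
eef_rot: [[0.978, 0.0, 0.209], [-0.209, 0.0, 0.978], [0.0, -1.0, 0.0]]
wrist_force: [-1.5, -1.7, 6.4]
gripper_width: 0.0106
```

Call:
{"op": "servo_tool", "data": {"series": [[[0, -0.015, 0, 0, 0, 0], [0, -0.03, 0, 0, 0, 0], [0, -0.03, 0, 0, 0, 0], [0, -0.04, 0, 0, 0, 0], [0, -0.04, 0, 0, 0, 0], [0, -0.03, 0, 0, 0, 0], [0, 0, 0, 0, 0, 0]]]}}

```text
t: 6.12
tool_pos: [0.4381, 0.3082, 0.2547]
eef_rot: [[0.978, 0.004, 0.209], [-0.209, 0.002, 0.978], [0.003, -1.0, 0.002]]
wrist_force: [-1.0, 0.4, -4.1]
gripper_width: 0.0107
```

```bash
python3 - <<'E'
from h import *
np.set_printoptions(precision=4,suppress=True)
im=cv2.imread('pics/top0.png'); c=cal('top')
print(bar(im,c,.088,(400,196,460,240)))
h=cv2.cvtColor(im,cv2.COLOR_BGR2HSV)[...,2]
for x in (415,422,430,438,446): print(x,h[198:240,x])
s=robot.sense();print(s['gripper_width'],s['wrist_force'],s['tool_pos'])
# pegs & axis
print(onz(c,[[423,172]],.06))
E
```

```text
(array([[407.4112, 203.7563],
       [450.4061, 200.6853],
       [452.6751, 232.4518],
       [409.6802, 235.5228]], dtype=float32), array([ 0.5284, -0.0573]), np.float64(4.2744865609154346), np.float64(0.08934431449648796), np.float64(0.06582299963202098))
415 [206 207 208 205 210 120  70  68  69  67  72  68  69  74  70  72  69  59
  55  52  40  37  35  51  68  73  70  75  71  69  68  69  71  71  71  68
  39  99 201 207 206 209]
422 [206 209 205 208 160  90  70  72  72  73  73  68  74  75  74  70  72  59
  52  49  33  36  41  62  68  72  69  70  72  70  73  70  71  73  72  56
  33 189 209 205 207 209]
430 [209 208 204 207 120  70  72  72  69  74  71  68  71  70  70  70  54  53
  53  42  36  39  50  69  72  69  71  71  75  71  74  70  73  72  68  41
 101 196 205 204 205 205]
438 [205 203 207 152  89  76  67  69  71  72  71  74  71  68  73  72  56  56
  52  35  36  45  67  75  69  71  70  72  74  74  71  72  67  78  55  33
 186 203 206 205 205 213]
446 [205 204 198 120  70  66  72  69  73  74  70  73  72  74  77  60  58  53
  44  32  37  59  70  72  70  68  70  73  70  75  72  72  74  72  39 121
 195 202 206 202 172 172]
0.010663118117605917 [-1.001   0.4141 -4.1477] [0.4381 0.3082 0.2547]
[[ 0.6312 -0.0513  0.06  ]]
```

Call:
{"op": "servo_tool", "data": {"series": [[[0, 0, 0, 0, -0.142, 0], [0, 0, 0, 0, -0.142, 0], [0, 0, -0.0523, 0, 0, 0], [0, 0, -0.0523, 0, 0, 0], [0, 0, -0.0523, 0, 0, 0], [0, 0, -0.0523, 0, 0, 0], [0, 0, -0.0523, 0, 0, 0], [0, 0, -0.0523, 0, 0, 0], [-0.005, 0, -0.0523, 0, 0, 0], [0, 0, 0, 0, 0, 0], [0, 0, 0, 0, 0, 0], [0, 0, 0, 0, 0, 0]]]}}

```text
t: 7.62
tool_pos: [0.4591, -0.0568, 0.2519]
eef_rot: [[0.997, -0.001, -0.075], [0.075, 0.0, 0.997], [-0.001, -1.0, 0.0]]
wrist_force: [-0.4, 0.8, -3.7]
gripper_width: 0.0108
```

```bash
python3 - <<'E'
from h import *
np.set_printoptions(precision=4,suppress=True)
ct=cal('top');print('top mouth',onz(ct,[[430,217.0],[415,218.2],[446,216.]],.088))
s=robot.sense();c=cal('wrist');im=snap('wrist','w3')[:,:,::-1].copy()
print(s['tool_pos'],s['eef_rot'],s['joints'])
P=proj(c,np.vstack([onz(ct,[[430,217.0],[415,218.2],[446,216.]],.088),[[.63,-.05,.06]]]));print(P)
E
```

```text
top mouth [[ 0.5305 -0.0572  0.088 ]
 [ 0.528  -0.0262  0.088 ]
 [ 0.5327 -0.0903  0.088 ]]
[ 0.4591 -0.0568  0.2519] [[ 0.9972 -0.0005 -0.075 ]
 [ 0.075   0.0001  0.9972]
 [-0.0005 -1.      0.0002]] [ 43.0245  -0.2902 -40.8258 103.4098  -0.2021  76.8399   6.5469]
[[417.3504 219.8763]
 [419.7494 178.4512]
 [414.001  261.6906]
 [529.0098 211.9178]]
```

View pics/w3.png

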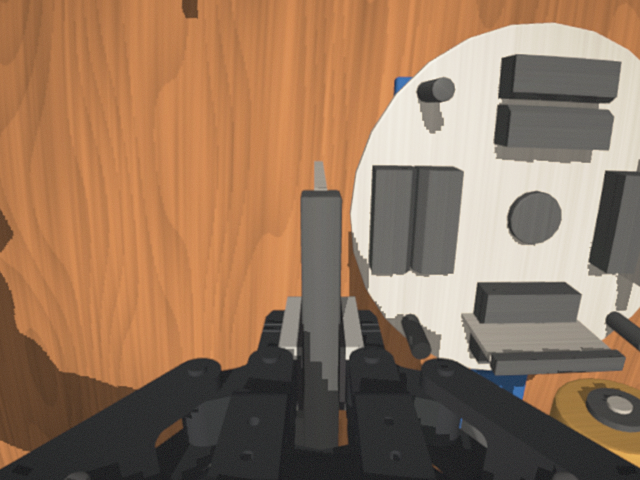

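```bash
python3 - <<'E'
from h import *
np.set_printoptions(precision=4,suppress=True,linewidth=200)
c=cal('wrist');im=cv2.imread('pics/w3.png');h=cv2.cvtColor(im,cv2.COLOR_BGR2HSV)[...,2]
for y in (185,205,220,235,255): print(y,h[y,366:470])
print('hub',onz(c,[[535,217]],.06))
b=cv2.resize(im[155:285,355:485],None,fx=4.5,fy=4.5,interpolation=cv2.INTER_CUBIC);cv2.imwrite('pics/crop3.png',cv2.convertScaleAbs(b,alpha=1.8))
E
```

```text
185 [235 236 237 240 238 162  74  49  52  76 105 111 110 110 111 110 110 111 108 109 110 107 109 109 109 110 108 109 110 108 104 106 105 109 107 110 107 107 109 105 107 105 108 108 102  89  75  74  72
  69  61  57  72  87  82  83  86  86  87  82  88  85  94 102 109 110 108 108 107 107 108 107 107 104 108 111 105 110 106 107 108 107 110 104 107 106 107 107 108 105 107 104 110 107 105 110 159 225
 236 236 236 236 235 234]
205 [236 236 239 236 178  93  49  53  75 102 106 107 111 111 110 109 112 107 107 107 109 109 108 109 110 111 108 111 110 106 105 106 105 111 107 106 110 106 109 107 107 106 109 103  84  72  74  69  65
  58  64  78  85  88  86  89  82  85  86  86  90 102 106 105 108 109 108 109 108 108 104 107 108 108 107 107 108 108 110 107 110 106 103 106 106 108 106 107 108 106 108 103 101 115 165 225 236 235
 234 236 234 233 234 231]
220 [235 237 237 215 130  64  48  58  92 107 108 109 109 109 109 111 107 108 107 108 108 110 109 108 107 109 111 109 104 105 106 105 108 105 109 109 108 105 107 108 109 108  99  84  72  77  73  63  55
  63  78  86  87  86  86  86  88  88  88  95 104 11
[... 351 characters left out ...]
4  74  72  62  58  65
  83  83  84  89  89  84  89  85  89  98 105 106 111 108 110 108 109 107 108 107 110 109 109 108 107 110 112 110 110 107 106 105 106 103 105 109 106 107 106 104 104 110 160 229 237 234 234 234 235
 234 232 231 232 231 232]
255 [237 238 167  81  51  53  76 102 107 109 108 111 110 108 112 109 108 111 110 109 111 110 110 108 108 111 106 106 105 108 108 109 107 107 108 106 105 108 108 107  96  80  72  73  70  60  61  69  83
  86  90  89  88  88  88  91  94 102 109 109 110 110 108 109 107 108 108 107 109 109 112 105 111 109 111 108 110 108 105 107 102 108 107 106 105 106 104 103 108 169 235 237 234 234 234 234 234 232
 231 230 231 233 233 231]
hub [[ 0.6364 -0.054   0.06  ]]
```

View pics/crop3.png

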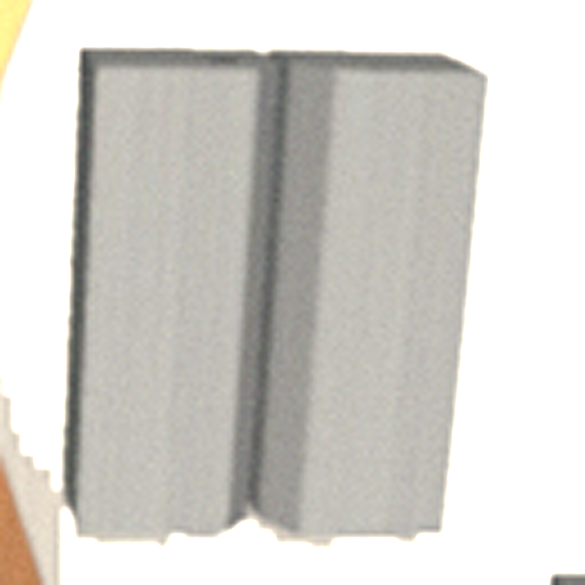

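```bash
python3 - <<'E'
from h import *
np.set_printoptions(precision=4,suppress=True,linewidth=200)
c=cal('wrist')
L=onz(c,[[410.5,185],[409.5,205],[408.7,220],[407.6,235],[406.5,255]],.088);R=onz(c,[[428.5,185],[426.7,205],[425.2,220],[423.8,235],[422.2,255]],.088)
print(L,R,np.linalg.norm(L-R,axis=1))
M=(L+R)/2;print(M);p=np.polyfit(M[:,1],M[:,0],1);print(p,np.degrees(np.arctan(-p[0])))
print('ends',onz(c,[[408,170],[404,273],[425,273],[430,171]],.088))
E
```

```text
[[ 0.522  -0.0317  0.088 ]
 [ 0.5233 -0.0465  0.088 ]
 [ 0.5242 -0.0579  0.088 ]
 [ 0.5249 -0.0696  0.088 ]
 [ 0.5263 -0.0855  0.088 ]] [[ 0.5352 -0.0306  0.088 ]
 [ 0.536  -0.0455  0.088 ]
 [ 0.5366 -0.057   0.088 ]
 [ 0.5372 -0.0686  0.088 ]
 [ 0.5384 -0.0846  0.088 ]] [0.0132 0.0128 0.0124 0.0123 0.0121]
[[ 0.5286 -0.0311  0.088 ]
 [ 0.5297 -0.046   0.088 ]
 [ 0.5304 -0.0574  0.088 ]
 [ 0.5311 -0.0691  0.088 ]
 [ 0.5323 -0.085   0.088 ]]
[-0.0674  0.5265] 3.856362107043873
ends [[ 0.5188 -0.021   0.088 ]
 [ 0.5263 -0.1003  0.088 ]
 [ 0.5427 -0.0991  0.088 ]
 [ 0.5349 -0.0204  0.088 ]]
```

Call:
{"op": "servo_tool", "data": {"series": [[[0.0355, 0, -0.0037, 0, 0, 0], [0.0355, 0, -0.0037, 0, 0, 0], [0, 0.03, 0, 0, 0, 0], [0, 0.03, 0, 0, 0, 0], [0, 0.024, 0, 0, 0, 0], [0, 0.01, 0, 0, 0, 0], [0, 0, 0, 0, 0, 0], [0, 0, 0, 0, 0, 0], [0, 0, 0, 0, 0, 0]]]}}

```text
t: 8.8
tool_pos: [0.5311, -0.0603, 0.1592]
eef_rot: [[0.997, 0.001, -0.073], [0.073, -0.0, 0.997], [0.001, -1.0, -0.001]]
wrist_force: [0.4, 0.1, -3.5]
gripper_width: 0.0102
```

```bash
python3 - <<'E'
from h import *
np.set_printoptions(precision=4,suppress=True)
s=robot.sense();c=cal('scene');im=snap('scene','s4')[:,:,::-1].copy()
print(s['tool_pos'],s['wrist_force'])
R=s['eef_rot'];T=s['tool_pos']
E=[T+R@np.array([0,.058,z]) for z in(.05,-.05)];M=[[.5286,-.0207,.088],[.5333,-.1,.088]]
P=proj(c,E+M);print(P)
x,y=P[:2].mean(0).astype(int);x0,y0=x-65,y-60
b=cv2.resize(im[y0:y0+110,x0:x0+140],None,fx=5,fy=5,interpolation=cv2.INTER_CUBIC)
for p,k in zip(P,[(0,0,255)]*2+[(0,255,0)]*2): cv2.circle(b,tuple(int(v) for v in (p-[x0,y0])*5+2),3,k,-1)
cv2.imwrite('pics/s4c.png',b)
E
```

```text
[ 0.5311 -0.0603  0.1592] [ 0.4494  0.0621 -3.4784]
[[232.2507 186.5312]
 [201.2595 165.0274]
 [229.6113 189.9484]
 [205.6423 172.5522]]
```

View pics/s4c.png

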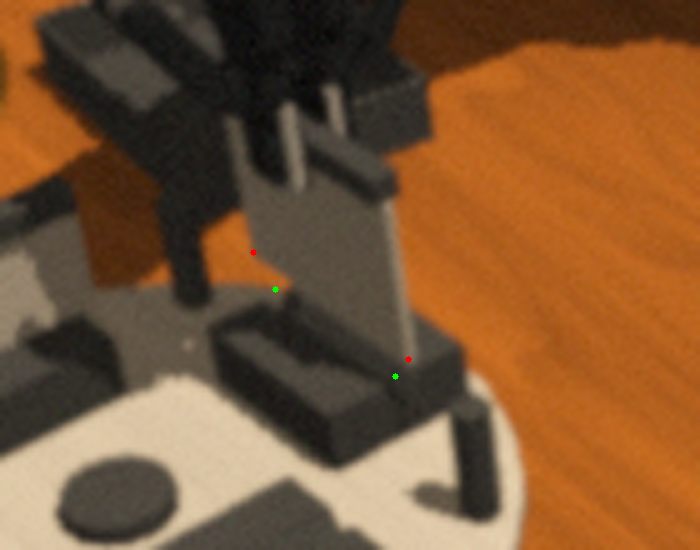

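Call:
{"op": "servo_tool", "data": {"series": [[[0, 0.006, 0, 0, 0, 0], [0, 0.006, 0, 0, 0, 0], [0, 0.003, 0, 0, 0, 0], [0, 0.003, 0, 0, 0, 0], [0, 0, 0, 0, 0, 0]]]}}

```text
t: 9.48
tool_pos: [0.5309, -0.0602, 0.1403]
eef_rot: [[0.997, 0.001, -0.073], [0.073, 0.0, 0.997], [0.001, -1.0, 0.0]]
wrist_force: [1.3, 0.6, -2.1]
gripper_width: 0.0108
```

Call:
{"op": "servo_tool", "data": {"series": [[[0, 0.003, 0, 0, 0, 0], [0, 0.003, 0, 0, 0, 0], [0, 0.003, 0, 0, 0, 0], [0, 0, 0, 0, 0, 0]]]}}

```text
t: 9.98
tool_pos: [0.531, -0.0604, 0.1316]
eef_rot: [[0.997, 0.001, -0.073], [0.073, -0.0, 0.997], [0.001, -1.0, -0.0]]
wrist_force: [1.0, -0.2, 1.8]
gripper_width: 0.011
```

Call:
{"op": "servo_tool", "data": {"series": [[[0, 0.003, 0, 0, 0, 0], [0, 0.003, 0, 0, 0, 0], [0, 0.003, 0, 0, 0, 0], [0, 0, 0, 0, 0, 0]]]}}

```text
t: 10.48
tool_pos: [0.5304, -0.0603, 0.1218]
eef_rot: [[0.997, -0.001, -0.073], [0.073, 0.0, 0.997], [-0.001, -1.0, 0.0]]
wrist_force: [2.4, 0.4, -0.6]
gripper_width: 0.0113
```

```bash
python3 - <<'E'
from h import *
np.set_printoptions(precision=4,suppress=True)
s=robot.sense();c=cal('scene');im=snap('scene','s5')[:,:,::-1].copy()
R=s['eef_rot'];T=s['tool_pos'];print(T,s['wrist_force'])
E=[T+R@np.array([0,.058-h,.05]) for h in(.028,.070,.082)]
P=proj(c,E);print(P)
x0,y0=165,125
b=cv2.resize(im[y0:y0+110,x0:x0+140],None,fx=5,fy=5,interpolation=cv2.INTER_CUBIC)
for p in P: cv2.circle(b,tuple(int(v) for v in (p-[x0,y0])*5+2),3,(0,0,255),-1)
cv2.imwrite('pics/s5c.png',b)
E
```

```text
[ 0.5304 -0.0603  0.1218] [ 2.423   0.4033 -0.6161]
[[233.2338 190.4252]
 [230.612  171.8548]
 [229.8359 166.3336]]
```

View pics/s5c.png

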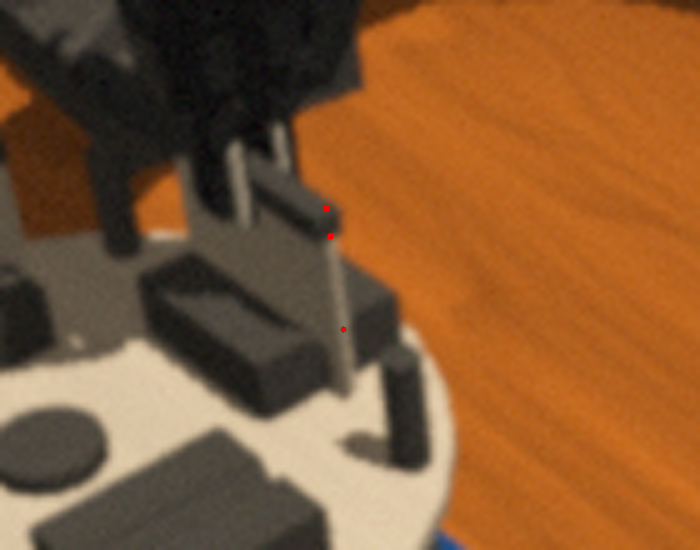

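Call:
{"op": "servo_tool", "data": {"series": [[[0, 0.002, 0, 0, 0, 0], [0, 0.002, 0, 0, 0, 0], [0, 0.001, 0, 0, 0, 0], [0, 0, 0, 0, 0, 0]]]}}

```text
t: 11.02
tool_pos: [0.531, -0.0603, 0.1179]
eef_rot: [[0.997, 0.001, -0.073], [0.073, -0.0, 0.997], [0.001, -1.0, -0.0]]
wrist_force: [-0.7, 0.5, 7.3]
gripper_width: 0.011
```

Call:
{"op": "servo_tool", "data": {"series": [[[0, 0.001, 0, 0, 0, 0], [0, 0.001, 0, 0, 0, 0], [0, 0, 0, 0, 0, 0]]]}}

```text
t: 11.4
tool_pos: [0.532, -0.0603, 0.1177]
eef_rot: [[0.997, 0.003, -0.073], [0.073, -0.001, 0.997], [0.003, -1.0, -0.001]]
wrist_force: [-3.5, 0.3, 23.6]
gripper_width: 0.0105
```

Call:
{"op": "servo_tool", "data": {"series": [[[0, -0.002, 0, 0, 0, 0], [0, 0, 0, 0, 0, 0], [0, 0, 0, 0, 0, 0], [0, 0, 0, 0, 0, 0], [0, 0, 0, 0, 0, 0]]], "fingers": 40}}

```text
t: 12.02
tool_pos: [0.5305, -0.0603, 0.1172]
eef_rot: [[0.997, -0.0, -0.073], [0.073, 0.0, 0.997], [-0.0, -1.0, 0.0]]
wrist_force: [-0.1, 0.4, 0.2]
gripper_width: 0.0341
```

Call:
{"op": "servo_tool", "data": {"series": [[[0, -0.01, 0, 0, 0, 0], [0, -0.02, 0, 0, 0, 0], [0, -0.04, 0, 0, 0, 0], [0, -0.04, 0, 0, 0, 0], [0, -0.02, 0, 0, 0, 0], [0, 0, 0, 0, 0, 0]]]}}

```text
t: 12.78
tool_pos: [0.5314, -0.0602, 0.2493]
eef_rot: [[0.997, 0.003, -0.073], [0.073, -0.001, 0.997], [0.003, -1.0, -0.001]]
wrist_force: [0.5, 0.3, -0.4]
gripper_width: 0.034
```

```bash
python3 - <<'E'
from h import *
np.set_printoptions(precision=4,suppress=True)
s=robot.sense();print(s['tool_pos'],s['wrist_force'],s['gripper_width'])
c=cal('scene');ct=cal('top');im=snap('scene','s6')[:,:,::-1];t=snap('top','t6')[:,:,::-1]
a=cv2.resize(im[125:235,165:265],None,fx=4,fy=4,interpolation=cv2.INTER_CUBIC)
b=cv2.resize(t[170:250,350:450],None,fx=4,fy=4,interpolation=cv2.INTER_CUBIC)
o=np.zeros((440,800,3),np.uint8);o[:,:400]=a;o[:320,400:]=b;cv2.imwrite('pics/c6.png',o)
E
```

```text
[ 0.5314 -0.0602  0.2493] [ 0.4999  0.3312 -0.4091] 0.03404050279499775
```

View pics/c6.png

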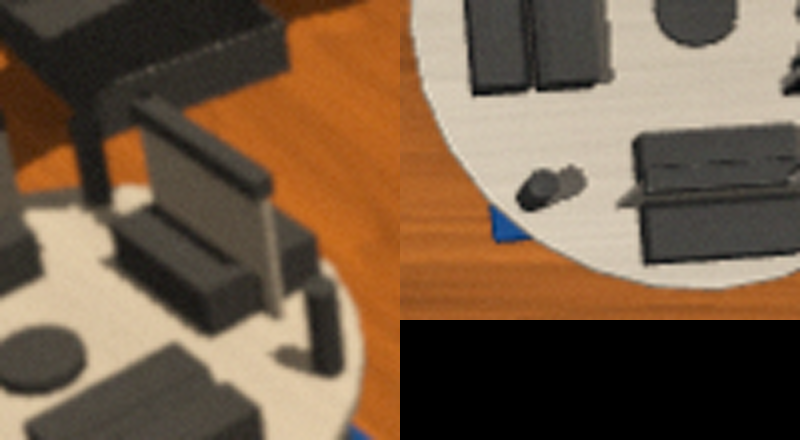

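Call:
{"op": "servo_tool", "data": {"series": [[[0.0126, 0, 0.0397, 0, 0, 0], [0.0126, 0, 0.0397, 0, 0, 0], [0.0126, 0, 0.0397, 0, 0, 0], [0, 0, 0, 0, 0.181, 0], [0, 0, 0, 0, 0.181, 0], [0, 0, 0, 0, 0.181, 0], [0, 0, 0, 0, 0.181, 0], [0, 0, 0, 0, 0.181, 0], [0, 0, 0, 0, 0.181, 0], [0, 0.04, 0, 0, 0, 0], [0, 0.03, 0, 0, 0, 0], [0, 0, 0, 0, 0, 0], [0, 0, 0, 0, 0, 0]]], "fingers": 0}}

```text
t: 14.5
tool_pos: [0.5599, 0.0614, 0.178]
eef_rot: [[0.529, 0.0, 0.848], [-0.848, 0.0, 0.529], [0.0, -1.0, 0.0]]
wrist_force: [1.1, 0.2, -0.0]
gripper_width: -0.0002
```

```bash
python3 - <<'E'
from h import *
np.set_printoptions(precision=4,suppress=True)
s=robot.sense();print(s['tool_pos'],np.degrees(np.arctan2(*s['eef_rot'][[1,0],0])),s['gripper_width'],s['joints'])
c=cal('wrist');w=snap('wrist','w7')[:,:,::-1].copy();cs=cal('scene')
# seated check: predicted bar-top corners for edge z=.060 in s6
y=np.radians(4.2);n=np.array([-np.sin(y),np.cos(y),0])
print(proj(cs,[np.array([.5308,-.0595,.142])+.05*n,np.array([.5308,-.0595,.060])+.05*n]))
A=np.array([.632,-.053])
Q=[[*(A+.135*np.array([np.cos(a),np.sin(a)])),.11] for a in np.radians([122,139,160,180])]+[[s['tool_pos'][0],s['tool_pos'][1],.093]]
for i,p in enumerate(proj(c,Q)): print(Q[i],p); cv2.drawMarker(w,tuple(int(v) for v in p),(0,0,255) if i<4 else (255,0,0),0,14,2)
cv2.imwrite('pics/w7m.png',w)
E
```

```text
[0.5599 0.0614 0.178 ] -58.02943760005668 -0.00015090430975606703 [ 20.7761  17.1934 -37.4733  95.7623  10.9744  70.745  -77.1239]
[[230.1418 168.3731]
 [235.1609 204.0451]]
[np.float64(0.5604608993285174), np.float64(0.06148649298111753), 0.11] [321.625  254.3043]
[np.float64(0.5301142066699258), np.float64(0.03556796891371849), 0.11] [332.3086 321.7823]
[np.float64(0.5051414961939024), np.float64(-0.0068272806510346964), 0.11] [370.2891 387.5329]
[np.float64(0.497), np.float64(-0.052999999999999985), 0.11] [424.2607 428.6571]
[np.float64(0.5598757833171062), np.float64(0.06142249484324658), 0.093] [321.1001 245.1214]
```

View pics/w7m.png

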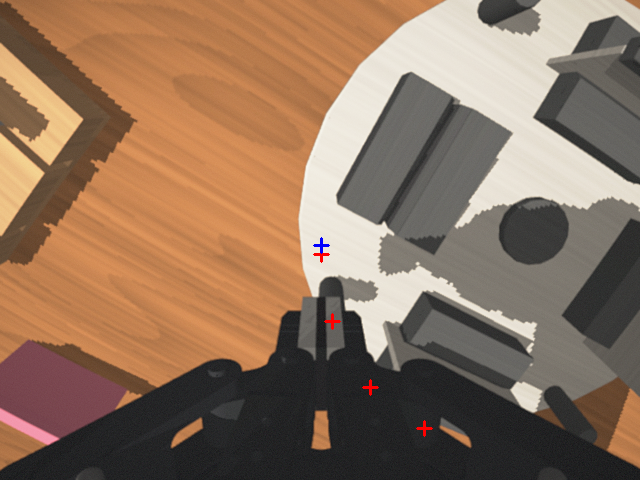

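Call:
{"op": "servo_tool", "data": {"series": [[[0, 0.035, 0, 0, 0, 0], [0, 0.03, 0, 0, 0, 0], [0, 0.02, 0, 0, 0, 0], [0, 0, 0, 0, 0, 0], [0.0001, 0, -0.0054, 0, -0.04, 0], [0.0001, 0, -0.0054, 0, -0.04, 0], [0.0001, 0, -0.0054, 0, -0.04, 0], [0.0001, 0, -0.0054, 0, -0.04, 0], [0.0001, 0, -0.0054, 0, -0.04, 0], [0.0001, 0, -0.0054, 0, -0.04, 0], [0.0001, 0, -0.0054, 0, -0.04, 0], [0.0001, 0, -0.0054, 0, -0.04, 0]]]}}

```text
t: 16.05
tool_pos: [0.5291, 0.0342, 0.0943]
eef_rot: [[0.771, 0.005, 0.637], [-0.637, 0.001, 0.771], [0.003, -1.0, 0.004]]
wrist_force: [4.3, 4.2, -3.9]
gripper_width: 0.0002
```

Call:
{"op": "servo_tool", "data": {"series": [[[0.0001, 0, -0.0054, 0, -0.04, 0], [0.0001, 0, -0.0054, 0, -0.04, 0], [0.0001, 0, -0.0054, 0, -0.04, 0], [0.0001, 0, -0.0054, 0, -0.04, 0], [0.0001, 0, -0.0054, 0, -0.04, 0], [0.0001, 0, -0.0054, 0, -0.04, 0], [0.0001, 0, -0.0054, 0, -0.04, 0], [0.0001, 0, -0.0054, 0, -0.04, 0], [0.0001, 0, -0.0054, 0, -0.04, 0], [0.0001, 0, -0.0054, 0, -0.04, 0], [0.0001, 0, -0.0054, 0, -0.04, 0], [0.0001, 0, -0.0054, 0, -0.04, 0], [0.0001, 0, -0.0054, 0, -0.04, 0], [0.0001, 0, -0.0054, 0, -0.04, 0], [0.0001, 0, -0.0054, 0, -0.04, 0], [0.0001, 0, -0.0054, 0, -0.04, 0]]]}}

```text
t: 18.05
tool_pos: [0.4976, -0.0456, 0.0942]
eef_rot: [[0.999, 0.003, 0.051], [-0.051, -0.0, 0.999], [0.003, -1.0, 0.0]]
wrist_force: [2.0, 2.7, 0.1]
gripper_width: 0.0001
```

```bash
python3 - <<'E'
from h import *
s=robot.sense();A=np.array([.632,-.053]);d=s['tool_pos'][:2]-A
print(s['tool_pos'],s['wrist_force'],np.degrees(np.arctan2(d[1],d[0]))%360,np.linalg.norm(d))
im=snap('top','t8')[:,:,::-1]
cv2.imwrite('pics/t8c.png',cv2.resize(im[90:250,340:500],None,fx=3.6,fy=3.6,interpolation=cv2.INTER_CUBIC))
E
```

```text
[ 0.49762695 -0.0456434   0.09416505] [1.95739467 2.71284903 0.11925296] 176.86632151654103 0.1345742731086837
```

View pics/t8c.png

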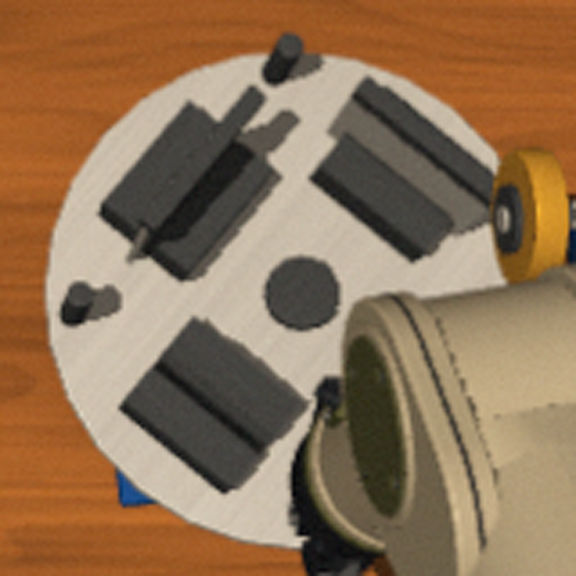

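Call:
{"op": "servo_tool", "data": {"series": [[[0.0001, 0, -0.0054, 0, -0.04, 0], [0.0001, 0, -0.0054, 0, -0.04, 0], [0.0001, 0, -0.0054, 0, -0.04, 0], [0.0001, 0, -0.0054, 0, -0.04, 0], [0.0001, 0, -0.0054, 0, -0.04, 0], [0.0001, 0, -0.0054, 0, -0.04, 0], [0.0001, 0, -0.0054, 0, -0.04, 0], [0, 0, 0, 0, 0, 0]]]}}

```text
t: 19.1
tool_pos: [0.5, -0.0841, 0.0934]
eef_rot: [[0.975, 0.001, -0.224], [0.224, -0.001, 0.975], [0.001, -1.0, -0.001]]
wrist_force: [0.5, -0.2, 0.0]
gripper_width: 0.0
```

Call:
{"op": "servo_tool", "data": {"series": [[[0.0001, 0, -0.0054, 0, -0.04, 0], [0.0001, 0, -0.0054, 0, -0.04, 0], [0, 0, 0, 0, 0, 0], [0, 0, 0, 0, 0, 0]]]}}

```text
t: 19.6
tool_pos: [0.5023, -0.0937, 0.0926]
eef_rot: [[0.954, 0.0, -0.301], [0.301, -0.0, 0.954], [0.0, -1.0, -0.0]]
wrist_force: [-0.4, 0.2, 0.1]
gripper_width: 0.0001
```

Call:
{"op": "servo_tool", "data": {"series": [[[0, -0.02, 0, 0, 0, 0], [0, -0.04, 0, 0, 0, 0], [0, -0.05, 0, 0, 0, 0], [-0.02, -0.05, 0.03, 0, 0, 0], [-0.02, -0.02, 0.05, 0, 0, 0], [-0.02, 0, 0.05, 0, 0, 0], [-0.01, 0, 0.05, 0, 0, 0], [0, 0, 0, 0, 0, 0]]]}}

```text
t: 20.6
tool_pos: [0.38, 0.0598, 0.2737]
eef_rot: [[0.952, 0.003, -0.307], [0.307, -0.004, 0.952], [0.001, -1.0, -0.004]]
wrist_force: [1.4, 0.1, 0.7]
gripper_width: 0.0001
```

```bash
python3 - <<'E'
from h import *
np.set_printoptions(precision=4,suppress=True)
s=robot.sense();print(s['tool_pos'],s['wrist_force'])
t=snap('top','t9')[:,:,::-1];c=snap('scene','s9')[:,:,::-1]
a=cv2.resize(t[95:250,340:500],(400,388),interpolation=cv2.INTER_CUBIC)
b=cv2.resize(c[80:310,60:440],(400,242),interpolation=cv2.INTER_CUBIC)
w=cv2.resize(t[195:305,200:320],(218,200),interpolation=cv2.INTER_CUBIC)
o=np.zeros((442,800,3),np.uint8);o[:388,:400]=a;o[:242,400:]=b;o[242:442,400:618]=w
cv2.imwrite('pics/c9.png',o)
E
```

```text
[0.38   0.0598 0.2737] [1.3902 0.0558 0.7168]
```

View pics/c9.png

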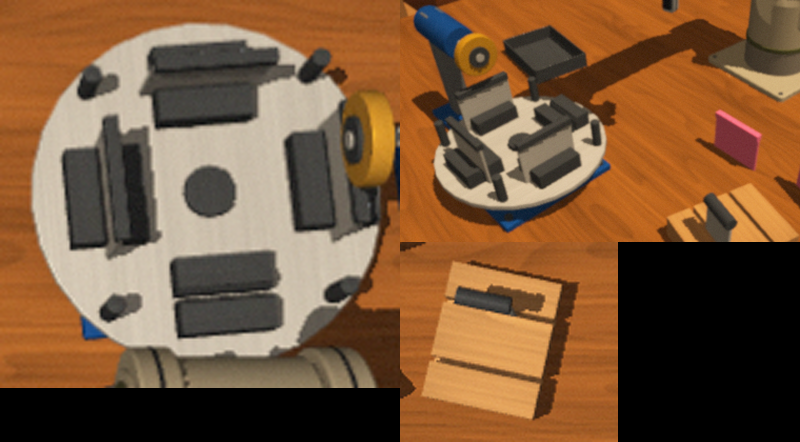

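```bash
python3 - <<'E'
from h import *
im=cv2.imread('pics/t9.png');c=cal('top')
print(bar(im,c,.088,(400,192,456,233)),bar(im,c,.113,(220,210,265,238))[1:])
print(robot.job_done()); print(robot.sense()['t'])
E
```

```text
(array([[407.26212, 198.14487],
       [450.2966 , 194.55865],
       [452.94485, 226.33795],
       [409.91037, 229.92416]], dtype=float32), array([ 0.54048761, -0.05773883]), np.float64(4.986891378325521), np.float64(0.08965795178076293), np.float64(0.06605442355088267)) (array([0.50596189, 0.31326132]), np.float64(-11.394782531409051), np.float64(0.06533790953358942), np.float64(0.018666970871604207))
the job is handed in; nothing more can be done
None
the job is handed in; nothing more can be done
```

The welded part with the square bar is seated in the free clip and let go, and the table is at its next stop with the part under the brush. I handed the job in at about 20.7 s, and no verdict is reported.

- **Seating:** The clip mouth measured the same from two cameras, to about 0.2 mm. It was about 12 mm off its nominal place, towards the robot. The part went in with little force. It stopped with its lower edge at about 60 mm, the disc's height, at about 24 N on the wrist, well under the 100 N limit. After I let go, the pictures showed it upright.
- **Turning:** I pushed the peg round with shut fingers until the push force fell to zero and the table went on by itself. In the last top picture the clip now at the loading station lies at 5.0°, against 4.3° for the free clip there at the start. That puts the table within about 1° of its stop.
- **Tube part:** It measured within 0.2 mm of where it stood at the start.
- **Clear of the scene:** The arm had backed away and touched nothing; wrist force was about 1.6 N while it was still settling.

**Not measured closely at the end:** After the turn I checked the part's height in the clip only by eye, partly behind the wire wheel. The disc axis differed by about 5 mm between the top and wrist cameras, which did not affect the result.

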